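# Pack crusty rolls with tongs and lid the box

### The arm

A 6-joint arm with a two-finger parallel gripper is mounted at the origin on the work surface. World frame = base frame: x ahead of the robot, y to its left, z up, the work surface at z = 0. Lengths are in m, angles in rad, forces in N, time in s.
With the tool pointing down it reaches from about 0.35 to 0.85 m from the base axis. Payload 8.1 kg.
Tool frame: the origin (TCP) lies on the centre line of the jaws, within the pads' length; the fingertips stand robot.tips_ahead ahead of it and the grasp point (between the pads) lies 8 mm behind it (robot.tips_ahead is the distance from the TCP to the fingertips, in m); z points along the fingers, y is the direction in which the jaws open and shut (so a half turn about z gives the same grasp; the last joint's range is limited). The gripper opens to 93 mm and grips with 3 to 60 N. Pads are 15 mm wide; open, the fingers measure 128 mm over their backs; the gripper's body (75 mm by 188 mm) begins 65 mm behind the grasp point.
Start: joints at [-1.32, 0.13, 1.488, -0, 1.523, -0.085], TCP at [0.198, -0.566, 0.23] pointing down, gripper open.
Joint ranges: [-2.96, 2.96], [-0.89, 2.26], [0.02, 2.5], [-1.34, 4.48], [0, 2.73], [-2.66, 2.66]. Speed limits (rad/s): [2.39, 2.39, 2.79, 3.14, 3.14, 3.14].

### API

Orientations are given as a rotation vector (axis times angle).
In Python, from plant import monitor, eyes, job, robot gives the robot as it stands.
- The arm moves only by the tool servo_tool, never from a script. Its argument "plan" is a list that holds one entry, the list of rows, each a list of 7 numbers: the closure, from -1 (fully open) to 1 (shut), so that 0 is half open, then the shift along the world's x, y, z in mm, then the turn, a rotation vector about the world's x, y, z in rad. In form: [[[hand, dx, dy, dz, ax, ay, az], ...]]. A call has 1 to 12 rows; each row shifts and turns the commanded pose from where the row before left it; what a row does not reach is not made up. A row lasts 1/10 s, in which the tool goes at most 50 mm and 8.59 degrees, less where a joint would pass 70% of its speed; a pose out of reach is approached as far as the arm can. A call with a gripper value outside its range is refused whole. The fingers move at their own pace and stop on an object; "force" is the grip in N (left out, the last holds). Time passes only in rows, so rows that do not move let the fingers close. It gives the time, the measured TCP pose, the force and the opening at its end, in the units of the state.
- monitor.read_state(): the state, without advancing time (a new reading comes with each control period).
- eyes.read_camera(name): name is "scene" or "top" or "wrist"; returns the picture (420x560x3 uint8, red, green, blue); there is no depth.
- eyes.camera_info(name): a dict with "mtx" (3x3 intrinsics, pixels), "R" (3x3) and "t" (3): a world point X has camera coordinates R X + t. Camera axes: x right, y down, z forward; pixel columns grow to the right and rows downward; lengths in m; the calibration is good to about 2 mm. The wrist camera is an equidistant fisheye: a pixel r from the principal point sees the ray r / f radians off the axis. A picture is of the moment at which its call begins: read the wrist's pose just before it. camera_info takes no time and is no camera call; for the wrist camera it gives the pose at the moment of the call.
- job.close_job(): hands the job in, once; it reports no verdict.
The state is a dict: "t": time; "q": joint angles; "dq": joint speeds; "joint_torque": joint torques, N m; "tool_pos": TCP position; "orientation": TCP orientation; "force": force on the tool from outside, world axes, zero at the start; "wrist_torque": the same for the moment, N m; "opening": finger opening in m.
Only numpy, scipy, OpenCV 4.12 (cv2) and the standard library are available. Lean on these libraries where they do the work, as an engineer would, in place of code of your own. Each camera call takes 0.05 s, during which the arm holds its last target. There are 200 camera calls.

### The job

Take the blue lid off the white storage box and lay it flat on the green board; then take the sprung tongs from their black stand and, squeezing them shut on one bread roll at a time, move every roll from the tray into the box, each right way up on its floor, never touching the bread with the gripper itself. Then put the tongs back upright in their stand, and after that set the lid squarely on the box again with its edges flush all round. Leave the jar, the mug and the can alone.

Things in the scene. Friction and masses are not known exactly. Their poses are not given: they have to be found in the camera images.
- tongs_grip (a point): Steel kitchen tongs with red grip panels, 130 mm tall, 130 g, upright on their tips in the stand. This point is mid-way between the panels, 88 mm above the tips, 42 mm below the tongs' top. z is up the tongs; the arms close along y; x is across their 24 mm width. Panels reach from 25 mm above to 29 mm below it. Outside width here: 55 mm at rest, 46 mm holding a roll, about 35 mm fully shut
- tongs_tip (a point): point mid-way between the tongs' two tips, at their lower ends, axes as tongs_grip. The tips are plates 26 mm wide (x), 42 mm high, 71 mm apart inside at rest (85 mm over all), 62 mm apart when the panels are squeezed to 52 mm, upright and 42 mm apart when the panels are at 46 mm
- tongs_top (a point): top of the bridge joining the tongs' arms, 36 mm wide (y), 42 mm above tongs_grip; the arms are hinged 7 mm below it
- tongs_left (a joint): how far the tongs' left (+y) arm is squeezed in, rad: 0 at rest, about 0.12 on a roll's sides, 0.28 fully shut. Sprung: at tongs_grip's height it pushes back with 5 N at first, 10 N at 0.12. Squeezing the panels to 50 to 52 mm carries the tongs open; 25 to 30 N of grip holds a roll firmly
- tongs_right (a joint): the same for the right (-y) arm
- stand: black open-topped stand for the tongs, fixed, 50 x 112 x 50 mm (x, y, z), walls and floor 4 mm, so inside 42 x 104 mm; origin at the centre of its underside; the tongs stand in it with their y along its y, their tips on its floor 4 mm up
- tray: aluminium baking tray, fixed, 270 x 230 mm (x, y), floor 4 mm thick, rim 10 mm above the counter; origin at the centre of its underside. The rolls start on it in two rows. Tray and board may change sides from start to start
- bin: white open-topped storage box, fixed, 210 x 260 x 65 mm (x, y, z), walls and floor 5 mm; origin at the centre of its underside, z up
- board: green plastic cutting board, fixed, 280 x 230 x 12 mm (x, y, z); origin at the centre of its underside; the lid is laid on it while the box is open
- bin_rim (a point): centre of the storage box's mouth, at the height of its rim (65 mm), axes as the box's
- lid_handle (a point): loose flat blue lid 210 x 260 mm (x, y) and 6 mm thick, 0.25 kg, with a white bar handle on its middle, 90 mm along y, 18 mm wide (x) and 40 mm tall above the lid. This point is in the handle 31 mm above the lid's underside (25 mm above its top face, 15 mm below the handle's top). It starts on the box. Lid and box match either way round
- roll0_center (a point): crusty bread roll, 75 mm long (x), 42 mm wide (y), 40 mm high, 60 g, flat sides and underside; this point is its centre, 20 mm above its underside, z up. Three or four rolls are present; absent ones read None from the start
- roll1_center (a point): crusty bread roll, 75 mm long (x), 42 mm wide (y), 40 mm high, 60 g, flat sides and underside; this point is its centre, 20 mm above its underside, z up. Three or four rolls are present; absent ones read None from the start
- roll2_center (a point): crusty bread roll, 75 mm long (x), 42 mm wide (y), 40 mm high, 60 g, flat sides and underside; this point is its centre, 20 mm above its underside, z up. Three or four rolls are present; absent ones read None from the start
- roll3_center (a point): crusty bread roll, 75 mm long (x), 42 mm wide (y), 40 mm high, 60 g, flat sides and underside; this point is its centre, 20 mm above its underside, z up. Three or four rolls are present; absent ones read None from the start
- jar: bystander: clear jar with a green cap, 72 mm across, 120 mm tall; origin at its underside
- mug: bystander: white mug, 80 mm across, 90 mm tall; origin at its underside
- can: bystander: red can, 66 mm across, 100 mm tall; origin at its underside
Not all that is in view belongs to the job. Of the things shaped like the part that bears tongs_grip, the aluminium one is meant.

How it is judged:
On the way, in this order (a step that is already met when the one before it is completed fails the run):
1. the lid lies flat on the board, let go (horizontal distance between lid_handle and board below 0.05 m and z of lid_handle in the frame of board below 0.047 m and angle between lid_handle's own z axis and vertical below 0.05 rad and contact force between the fingers and lid below 0.05 N), for 0.2 s.
2. a roll is lifted in the tongs (((height (world z) of roll0_center above 0.06 m and contact force between tongs and roll0 above 0.5 N) or (height (world z) of roll1_center above 0.06 m and contact force between tongs and roll1 above 0.5 N) or (height (world z) of roll2_center above 0.06 m and contact force between tongs and roll2 above 0.5 N) or (height (world z) of roll3_center above 0.06 m and contact force between tongs and roll3 above 0.5 N))), for 0.2 s.
3. all rolls lie right way up on the box's floor, let go by the tongs (x of roll0_center in the frame of bin between -0.1 and 0.1 m and y of roll0_center in the frame of bin between -0.125 and 0.125 m and z of each of roll0_center, roll1_center, roll2_center, roll3_center in the frame of bin below 0.04 m and angle between each of roll0_center, roll1_center, roll2_center, roll3_center's own z axis and vertical below 0.3 rad and x of roll1_center in the frame of bin between -0.1 and 0.1 m and y of roll1_center in the frame of bin between -0.125 and 0.125 m and x of roll2_center in the frame of bin between -0.1 and 0.1 m and y of roll2_center in the frame of bin between -0.125 and 0.125 m and x of roll3_center in the frame of bin between -0.1 and 0.1 m and y of roll3_center in the frame of bin between -0.125 and 0.125 m and contact force between tongs and roll0 below 0.05 N and contact force between tongs and roll1 below 0.05 N and contact force between tongs and roll2 below 0.05 N and contact force between tongs and roll3 below 0.05 N), for 0.2 s.
4. the tongs stand in their stand again, let go (x of tongs_grip in the frame of stand between -0.02 and 0.02 m and y of tongs_grip in the frame of stand between -0.02 and 0.02 m and z of tongs_grip in the frame of stand below 0.1 m and angle between tongs_grip's own z axis and vertical below 0.25 rad and contact force between the fingers and tongs below 0.05 N), for 0.2 s.
5. the lid is on the box, flush (horizontal distance between lid_handle and bin_rim below 0.008 m and angle between the x axis of lid_handle and the x axis of bin_rim, either way round below 0.06 rad and z of lid_handle in the frame of bin_rim below 0.035 m and angle between lid_handle's own z axis and vertical below 0.04 rad), for 0.2 s.
At the end, for the whole second after the job is handed in: Every roll lies on the box's floor within 0.3 rad of right way up; the tongs stand on the stand's floor within 20 mm of its middle and 0.25 rad of upright; the lid rests flat on the rim, centred within 8 mm and square within 0.06 rad (either way round); lid and tongs are let go and at rest (all of step 5 and x of roll0_center in the frame of bin between -0.1 and 0.1 m and y of roll0_center in the frame of bin between -0.125 and 0.125 m and z of each of roll0_center, roll1_center, roll2_center, roll3_center in the frame of bin below 0.04 m and angle between each of roll0_center, roll1_center, roll2_center, roll3_center's own z axis and vertical below 0.3 rad and x of roll1_center in the frame of bin between -0.1 and 0.1 m and y of roll1_center in the frame of bin between -0.125 and 0.125 m and x of roll2_center in the frame of bin between -0.1 and 0.1 m and y of roll2_center in the frame of bin between -0.125 and 0.125 m and x of roll3_center in the frame of bin between -0.1 and 0.1 m and y of roll3_center in the frame of bin between -0.125 and 0.125 m and x of tongs_grip in the frame of stand between -0.02 and 0.02 m and y of tongs_grip in the frame of stand between -0.02 and 0.02 m and z of tongs_grip in the frame of stand below 0.1 m and angle between tongs_grip's own z axis and vertical below 0.25 rad and linear speed of each of lid, tongs below 0.02 m/s); the robot touches nothing.
It fails at once if the gripper touches a roll (contact force between the fingers and roll0 above 0.3 N or contact force between the fingers and roll1 above 0.3 N or contact force between the fingers and roll2 above 0.3 N or contact force between the fingers and roll3 above 0.3 N).
It fails at once if the jar, mug or can is pushed more than 25 mm or tipped (distance of any of jar, mug, can from where it was at the start of the episode above 0.025 m or angle between any of jar, mug, can's own z axis and vertical above 0.3 rad).
Of roll0, roll1, roll2, roll3 only 3 to 4 are there at a start; the rules pass over those that are not, and their reading is None.
At some moment in a run one of roll0, roll1, roll2, roll3 may be knocked a few centimetres aside while the robot is not near it.
It also fails if it takes over 208 s, if anything falls off the work surface, if the arm or the gripper's body presses on something with over 40 N, if the wrist force passes 120 N, or if a joint passes its speed limit or range.

## Working session

There is one attempt and no reset: what is moved stays moved. The work goes in short steps, Python scripts to look and compute and a tool call to move; the robot and the scene stay as the last step left them, time stands still between calls to the robot, and variables do not carry over. Pictures are saved under pics/ and viewed, about 12 in all and at most 16, crops included, and the job is handed in when it is done.

Besides the shell and the picture viewer there is one more tool, called after "Request:" by a JSON object that holds its "fn" and its "kwargs", one argument or row to a line. servo_tool: Moves the arm, as the interface text tells. Its arguments: {"type":"object","properties":{"plan":{"type":"array"},"force":{"type":"number"}},"required":["plan"]}

```bash
mkdir -p pics; ls
cat > h.py <<'E'
import numpy as np, cv2
from plant import monitor, eyes, job, robot
def ray(name,uv,info=None):
    c=info or eyes.camera_info(name); K=np.array(c["mtx"]);R=np.array(c["R"]);t=np.array(c["t"])
    a=(uv[0]-K[0,2])/K[0,0]; b=(uv[1]-K[1,2])/K[1,1]
    if name=="wrist":
        r=np.hypot(a,b); s=np.sin(r)/r if r>1e-9 else 1; d=np.array([a*s,b*s,np.cos(r)])
    else: d=np.array([a,b,1.])
    return -R.T@t, R.T@d
def onz(name,uv,z,info=None):
    o,d=ray(name,uv,info); return o+d*(z-o[2])/d[2]
def proj(name,X,info=None):
    c=info or eyes.camera_info(name); K=np.array(c["mtx"]); p=np.array(c["R"])@np.array(X)+np.array(c["t"])
    if name=="wrist":
        h=np.hypot(p[0],p[1]); r=np.arctan2(h,p[2]); q=p[:2]/max(h,1e-9)*r
    else: q=p[:2]/p[2]
    return q[0]*K[0,0]+K[0,2], q[1]*K[1,1]+K[1,2]
def shot(name,fn):
    info=eyes.camera_info(name); im=np.array(eyes.read_camera(name)); cv2.imwrite("pics/"+fn,im[:,:,::-1]); return im,info
E
python3 - <<'E'
from h import *
for n in("top","scene"):
    im,i=shot(n,n+"0.png"); print(n,np.array(i["mtx"]).round(1).tolist(),(-np.array(i["R"]).T@np.array(i["t"])).round(3),np.array(i["R"]).round(2).tolist())
print(robot.tips_ahead,monitor.read_state())
E
```

```text
pics
top [[508.7, 0.0, 282.5], [0.0, 508.7, 207.0], [0.0, 0.0, 1.0]] [0.509 0.014 1.219] [[-0.01, -1.0, 0.01], [-1.0, 0.01, -0.08], [0.08, -0.01, -1.0]]
scene [[391.9, 0.0, 268.7], [0.0, 391.9, 208.3], [0.0, 0.0, 1.0]] [ 1.051 -0.244  0.991] [[0.46, 0.89, 0.0], [0.77, -0.4, -0.5], [-0.44, 0.23, -0.87]]
0.011 {'t': 0.1, 'q': array([-1.32040081e+00,  1.31118480e-01,  1.48915097e+00, -6.13212272e-06,
        1.52298220e+00, -8.54179495e-02]), 'dq': array([ 5.34672528e-05, -1.08740953e-03, -3.94699320e-03, -5.22748061e-04,
        5.62369012e-04, -3.85237966e-04]), 'joint_torque': array([ 8.56280931e-04, -5.61342931e+01, -4.93096983e+01,  7.69882207e-02,
        2.90779013e-02, -6.19816842e-05]), 'tool_pos': array([ 0.19761082, -0.56601186,  0.22868336]), 'orientation': array([-3.09578196e+00, -5.24743706e-01,  2.24188640e-04]), 'force': array([ 0.95899966, -0.00182735, -0.09646959]), 'wrist_torque': array([ 0.01157632, -0.01947873, -0.03231699]), 'opening': 0.09301388631805942}
```

View pics/top0.png

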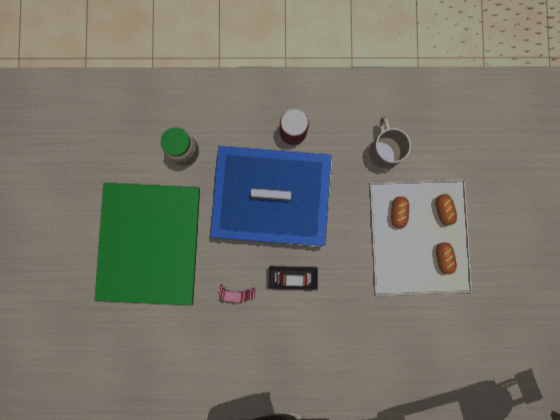

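View pics/scene0.png

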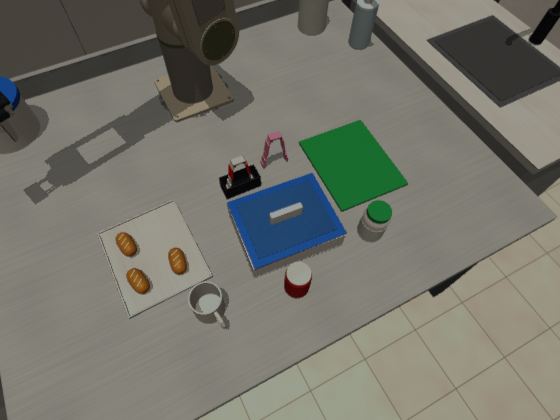

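Top view: the green board is at (148,243), the blue lid on the box at (271,196) and the handle at (271,194). The tray, at (420,237), holds 3 rolls at (400,212), (446,209) and (446,258). The jar is at (177,143), the can at (293,126) and the mug at (392,148).
Tongs candidates: metal ones in the black stand at (293,279), and all-pink ones on the counter at (237,295). The metal ones in the stand fit "aluminium/steel with red panels". I'll confirm this in a crop and measure.

Run:
```python
from h import *
im=cv2.imread("pics/top0.png"); sc=cv2.imread("pics/scene0.png")
a=cv2.resize(im[255:315,205:330],None,fx=4,fy=4,interpolation=cv2.INTER_CUBIC); b=cv2.resize(sc[125:200,210:300],None,fx=4,fy=4,interpolation=cv2.INTER_CUBIC)
o=np.zeros((300,870,3),np.uint8); o[:240,:500]=a; o[:300,505:865]=b; cv2.imwrite("pics/crop1.png",cv2.resize(o,(797,275)))
hsv=cv2.cvtColor(im,cv2.COLOR_BGR2HSV); info=eyes.camera_info("top")
def rects(m,z,amin,box=None):
    m=cv2.morphologyEx(m.astype(np.uint8)*255,cv2.MORPH_CLOSE,np.ones((3,3)))
    if box: k=np.zeros_like(m); x0,y0,x1,y1=box; k[y0:y1,x0:x1]=1; m=m*k
    for c in cv2.findContours(m,0,2)[0]:
        if cv2.contourArea(c)<amin: continue
        P=np.array([onz("top",p[0],z,info)[:2] for p in c],np.float32)
        r=cv2.minAreaRect(P); bp=cv2.boxPoints(r); e=bp[1]-bp[0]; f=bp[2]-bp[1]
        l=e if np.hypot(*e)>np.hypot(*f) else f
        M=cv2.moments(c); cen=onz("top",(M['m10']/M['m00'],M['m01']/M['m00']),z,info)
        print(np.round(r[0],4),"size",np.round(sorted(r[1]),4),"long axis deg",round(np.degrees(np.arctan2(l[1],l[0]))%180,2),"centroid",cen[:2].round(4),"px",cv2.boundingRect(c))
H,S,V=cv2.split(hsv)
print("board");rects((H>50)&(H<75)&(S>150)&(V>60),.012,3000)
print("lid");rects((H>100)&(H<125)&(S>120),.071,3000)
print("handle");rects((S<60)&(V>130),.111,100,(240,170,300,220))
print("rolls");rects((H<20)&(S>110)&(V>60),.03,100,(370,180,470,295))
print("tray");rects((S<40)&(V>150),.01,3000,(360,170,480,300))
print("stand");rects((V<45),.05,200,(255,255,330,300))
print("toptongs");rects((S<50)&(V>130),.134,30,(268,262,320,295))
```

```text
board
[0.5181 0.3191] size [0.2264 0.2745] long axis deg 176.95 centroid [0.5166 0.3193] px (95, 184, 104, 120)
lid
[0.6234 0.0267] size [0.2086 0.2588] long axis deg 85.17 centroid [0.6226 0.0269] px (210, 146, 121, 100)
handle
[0.6247 0.0266] size [0.016  0.0862] long axis deg 85.26 centroid [0.6241 0.0258] px (251, 189, 40, 10)
rolls
[ 0.4788 -0.3814] size [0.0401 0.0708] long axis deg 9.72 centroid [ 0.4788 -0.3813] px (437, 243, 19, 31)
[ 0.5871 -0.2761] size [0.0377 0.0708] long axis deg 178.53 centroid [ 0.5874 -0.2758] px (392, 197, 17, 31)
[ 0.5928 -0.3849] size [0.0403 0.0705] long axis deg 12.26 centroid [ 0.5923 -0.385 ] px (436, 195, 21, 30)
tray
[ 0.5304 -0.3277] size [0.2273 0.2637] long axis deg 1.61 centroid [ 0.5276 -0.3258] px (371, 182, 98, 112)
stand
[ 0.4365 -0.0217] size [0.0497 0.1074] long axis deg 89.32 centroid [ 0.4372 -0.0216] px (269, 267, 48, 23)
toptongs
[ 0.4373 -0.0224] size [0.0168 0.0339] long axis deg 89.57 centroid [ 0.4372 -0.0225] px (286, 276, 17, 9)
```

View pics/crop1.png

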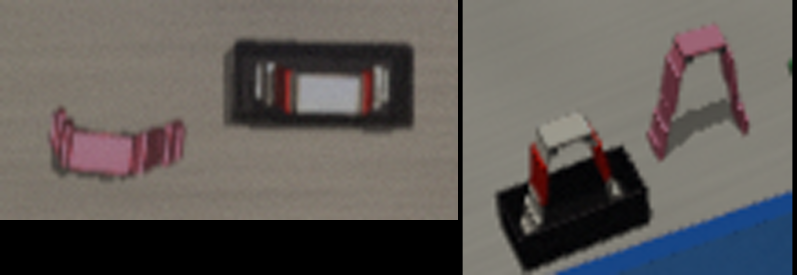

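The crop confirms it: the metal tongs with red panels stand in the black stand (293,279). The pink ones at (237,295) are the decoy. The sizes match those given (lid 209x259, board 226x275). Now I go for the lid.

Request:
{"fn": "servo_tool", "kwargs": {
  "plan": [
    [[-1,28,40,0,0,0,0.096],[-1,28,40,0,0,0,0.096],[-1,28,40,0,0,0,0.096],[-1,28,40,0,0,0,0.096],[-1,28,40,0,0,0,0.096],[-1,28,40,0,0,0,0.096],[-1,28,40,0,0,0,0.096],[-1,28,40,0,0,0,0.096],[-1,28,40,0,0,0,0.096],[-1,28,40,0,0,0,0.096],[-1,28,40,0,0,0,0.096],[-1,28,40,0,0,0,0.096]]
  ],
  "force": 30
}}

```text
t: 1.3
tool_pos: [0.5344, -0.0845, 0.2293]
orientation: [-2.307, -2.132, 0.0]
force: [0.5, -0.2, 0.6]
opening: 0.0929
```

Request:
{"fn": "servo_tool", "kwargs": {
  "plan": [
    [[-1,30,38,0,0,0,0],[-1,30,38,0,0,0,0],[-1,29,37,0,0,0,0],[-1,0,0,-5,0,0,0],[-1,0,0,0,0,0,0]]
  ]
}}

```text
t: 1.8
tool_pos: [0.6221, 0.0274, 0.2226]
orientation: [-2.308, -2.128, 0.004]
force: [0.3, -1.1, -0.2]
opening: 0.0929
```

```bash
cat > lk.py <<'E'
from h import *
def yaw():
    s=monitor.read_state(); R=cv2.Rodrigues(np.array(s["orientation"]))[0]; return s["tool_pos"].round(4),np.degrees(np.arctan2(R[1,1],R[0,1])).round(2),R[:,2].round(3),round(s["opening"],4),s["force"].round(2),round(s["t"],2),"q6",s["q"][5].round(2)
E
python3 - <<'E'
from lk import *
im,i=shot("wrist","w1.png"); print(yaw()); print((-np.array(i["R"]).T@np.array(i["t"])).round(3),np.array(i["R"]).round(2).tolist(),np.array(i["mtx"]).round(1).tolist())
print(proj("wrist",(0.6234,.0267,.111),i))
E
```

```text
(array([0.6219, 0.0264, 0.2233]), np.float64(-4.72), array([-0.003, -0.   , -1.   ]), 0.0927, array([-1.08, -1.41,  0.78]), 1.85, 'q6', np.float64(0.04))
[0.631 0.108 0.378] [[1.0, -0.08, -0.0], [-0.08, -0.95, 0.29], [-0.03, -0.29, -0.96]] [[325.2, 0.0, 279.3], [0.0, 325.2, 206.6], [0.0, 0.0, 1.0]]
(np.float64(280.0571999667285), np.float64(207.84667430899387))
```

View pics/w1.png

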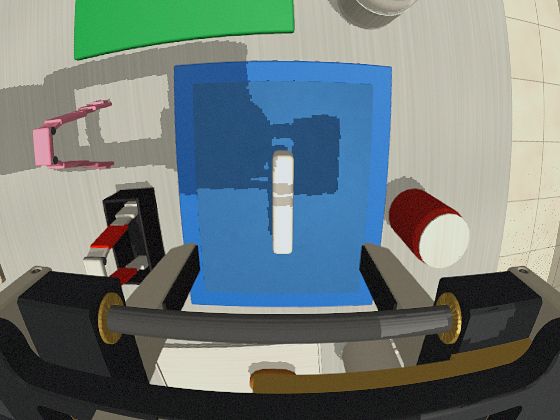

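The wrist view shows the handle at (283,203), predicted (280,208), so it agrees within a few mm. Descending to grip.

Request:
{"fn": "servo_tool", "kwargs": {
  "plan": [
    [[-1,1,0,-40,0,0,0],[-1,1,0,-40,0,0,0],[-1,0,0,-35,0,0,0],[-1,0,0,-17,0,0,0],[-1,0,0,0,0,0,0],[0.5,0,0,0,0,0,0],[1,0,0,0,0,0,0],[1,0,0,0,0,0,0],[1,0,0,0,0,0,0],[1,0,0,0,0,0,0],[1,0,0,0,0,0,0],[1,0,0,0,0,0,0]]
  ],
  "force": 30
}}

```text
t: 3.05
tool_pos: [0.6247, 0.0266, 0.0927]
orientation: [2.312, 2.127, -0.0]
force: [-0.5, -0.2, -0.3]
opening: 0.0414
```

Run:
```python
from lk import *
print(yaw())
```

```text
(array([0.6247, 0.0266, 0.0927]), np.float64(-4.75), array([-0., -0., -1.]), 0.0414, array([-0.49, -0.2 , -0.32]), 3.05, 'q6', np.float64(0.04))
```

Request:
{"fn": "servo_tool", "kwargs": {
  "plan": [
    [[1,0,0,-3,0,0,0],[1,0,0,0,0,0,0],[1,0,0,0,0,0,0],[1,0,0,0,0,0,0],[1,0,0,0,0,0,0],[1,0,0,0,0,0,0]]
  ]
}}

```text
t: 3.65
tool_pos: [0.6245, 0.0265, 0.0893]
orientation: [-2.311, -2.127, 0.001]
force: [-0.9, 0.1, -2.1]
opening: 0.0178
```

Request:
{"fn": "servo_tool", "kwargs": {
  "plan": [
    [[1,0,0,15,0,0,0],[1,0,0,35,0,0,0],[1,0,0,40,0,0,0],[1,0,0,30,0,0,0],[1,0,0,0,0,0,0]]
  ]
}}

```text
t: 4.15
tool_pos: [0.6281, 0.0264, 0.2175]
orientation: [2.306, 2.122, 0.012]
force: [0.1, 1.5, -1.9]
opening: 0.0173
```

Request:
{"fn": "servo_tool", "kwargs": {
  "plan": [
    [[1,-6,15,0,0,0,0.005],[1,-12,32,0,0,0,0.005],[1,-12,34,0,0,0,0.005],[1,-13,36,0,0,0,0.005],[1,-13,36,0,0,0,0.005],[1,-13,36,0,0,0,0.005],[1,-13,36,0,0,0,0],[1,-12,32,0,0,0,0],[1,-8,22,0,0,0,0],[1,-5,13,0,0,0,0],[1,0,0,0,0,0,0]]
  ]
}}

```text
t: 5.25
tool_pos: [0.5159, 0.3199, 0.208]
orientation: [-2.276, -2.164, 0.004]
force: [-0.1, -0.8, -2.7]
opening: 0.018
```

Request:
{"fn": "servo_tool", "kwargs": {
  "plan": [
    [[1,0,0,-15,0,0,0],[1,0,0,-35,0,0,0],[1,0,0,-40,0,0,0],[1,0,0,-35,0,0,0],[1,0,0,-20,0,0,0],[1,0,0,-10,0,0,0],[1,0,0,-5,0,0,0],[1,0,0,0,0,0,0],[1,0,0,0,0,0,0]]
  ]
}}

```text
t: 6.15
tool_pos: [0.5189, 0.3188, 0.0511]
orientation: [2.279, 2.161, 0.004]
force: [0.2, 0.4, -2.8]
opening: 0.0176
```

Run:
```python
from lk import *
print(yaw())
```

```text
(array([0.5189, 0.3188, 0.0511]), np.float64(-3.06), array([ 0.002,  0.001, -1.   ]), 0.0176, array([ 0.25,  0.41, -2.83]), 6.15, 'q6', np.float64(0.52))
```

Request:
{"fn": "servo_tool", "kwargs": {
  "plan": [
    [[1,0,0,-7,0,0,0],[1,0,0,-5,0,0,0],[1,0,0,-3,0,0,0],[1,0,0,0,0,0,0],[1,0,0,0,0,0,0]]
  ]
}}

```text
t: 6.65
tool_pos: [0.518, 0.3187, 0.0361]
orientation: [2.279, 2.162, 0.001]
force: [-5.7, -2.8, 10.2]
opening: 0.0177
```

Request:
{"fn": "servo_tool", "kwargs": {
  "plan": [
    [[-1,0,0,0,0,0,0],[-1,0,0,0,0,0,0],[-1,0,0,0,0,0,0],[-1,0,0,0,0,0,0],[-1,0,0,0,0,0,0],[-1,0,0,0,0,0,0],[-1,0,0,10,0,0,0],[-1,0,0,40,0,0,0],[-1,0,0,50,0,0,0],[-1,0,0,50,0,0,0],[-1,0,0,44,0,0,0]]
  ]
}}

```text
t: 7.75
tool_pos: [0.5179, 0.3186, 0.2325]
orientation: [2.279, 2.161, 0.004]
force: [0.1, 1.2, 0.5]
opening: 0.0924
```

Request:
{"fn": "servo_tool", "kwargs": {
  "plan": [
    [[-1,-8,-34,0,0,0,-0.139],[-1,-8,-34,0,0,0,-0.139],[-1,-8,-34,0,0,0,-0.139],[-1,-8,-34,0,0,0,-0.139],[-1,-8,-34,0,0,0,-0.139],[-1,-8,-34,0,0,0,-0.139],[-1,-8,-34,0,0,0,-0.139],[-1,-8,-34,0,0,0,-0.139],[-1,-8,-34,0,0,0,-0.139],[-1,-8,-34,0,0,0,-0.139],[-1,0,0,0,0,0,-0.139],[-1,0,0,0,0,0,0]]
  ]
}}

```text
t: 8.95
tool_pos: [0.4377, -0.0224, 0.2296]
orientation: [3.141, -0.025, 0.002]
force: [0.4, -0.6, -0.2]
opening: 0.0929
```

Run:
```python
from lk import *
im,i=shot("wrist","w2.png"); print(yaw()); print((-np.array(i["R"]).T@np.array(i["t"])).round(3))
print(proj("wrist",(0.437,-.022,.134),i),proj("wrist",(0.437,-.022,.092),i))
im,i=shot("top","top2.png")
```

```text
(array([ 0.4378, -0.0218,  0.2294]), np.float64(-90.53), array([ 0.001,  0.   , -1.   ]), 0.0929, array([0.68, 0.46, 0.31]), 9.0, 'q6', np.float64(1.41))
[ 0.52  -0.023  0.385]
(np.float64(279.3861680553094), np.float64(214.71110605431372)) (np.float64(279.3530676993645), np.float64(200.6962243070291))
```

View pics/w2.png

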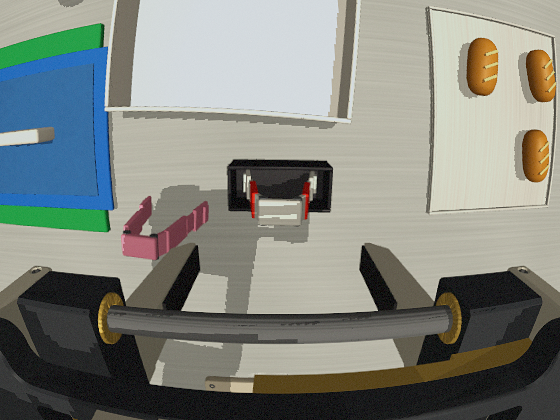

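View pics/top2.png

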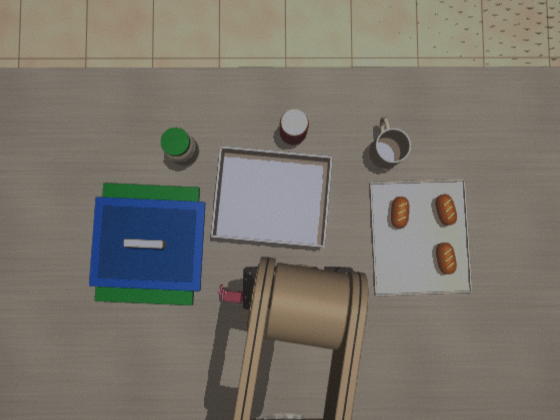

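The lid lies flat on the board (handle at (144,243)) and the open box is visible. In the wrist view the tongs are centred between the jaws (bridge at (280,211)). Next I measure the bin rim and rolls, then descend.

Run:
```python
from h import *
im=cv2.imread("pics/top2.png"); i=eyes.camera_info("top")
hsv=cv2.cvtColor(im,cv2.COLOR_BGR2HSV);H,S,V=cv2.split(hsv)
# lid now
def rect(m,z):
    m=cv2.morphologyEx(m.astype(np.uint8)*255,cv2.MORPH_CLOSE,np.ones((3,3)))
    c=max(cv2.findContours(m,0,2)[0],key=cv2.contourArea)
    r=cv2.minAreaRect(np.array([onz("top",p[0],z,i)[:2] for p in c],np.float32)); print(np.round(r[0],4),np.round(r[1],4),round(r[2],2),cv2.boundingRect(c))
rect((H>100)&(H<125)&(S>120),.018)
# bin: bright rim + interior vs wood
for y in (150,160,200,240): print(y,im[y,205:225].mean(1).astype(int).tolist(), im[y,315:340].mean(1).astype(int).tolist())
m=np.zeros_like(H); m[140:253,205:340]=1
for th in (20,25,30): rect((m>0)&((S<th)|(V>150)),.065)
for u in (290,):pass
w=cv2.imread("pics/w2.png"); print(w[185:230,280].mean(1).astype(int).tolist())
cv2.imwrite("pics/bin.png",cv2.resize(im[135:260,200:345],None,fx=4,fy=4))
```

```text
[0.5176 0.3181] [0.2586 0.2091] 86.93 (89, 197, 116, 94)
150 [111, 113, 117, 114, 116, 117, 114, 115, 112, 117, 113, 115, 113, 114, 115, 150, 116, 68, 53, 55] [116, 119, 117, 116, 115, 118, 116, 116, 115, 117, 117, 116, 118, 117, 118, 117, 117, 117, 118, 117, 116, 116, 116, 117, 119]
160 [113, 118, 116, 113, 117, 118, 115, 114, 118, 118, 118, 114, 111, 95, 148, 114, 70, 59, 88, 152] [61, 64, 59, 60, 60, 58, 61, 59, 58, 56, 60, 52, 54, 58, 68, 129, 152, 111, 115, 116, 114, 116, 115, 116, 114]
200 [118, 112, 116, 114, 116, 115, 116, 110, 84, 105, 145, 97, 66, 63, 92, 154, 157, 157, 161, 159] [159, 159, 156, 159, 159, 139, 118, 111, 113, 93, 64, 73, 152, 151, 126, 120, 121, 121, 121, 120, 116, 118, 121, 119, 117]
240 [115, 115, 116, 116, 111, 76, 71, 73, 72, 69, 74, 73, 72, 69, 69, 71, 71, 68, 72, 68] [161, 154, 122, 116, 115, 109, 74, 68, 106, 146, 115, 118, 120, 117, 119, 117, 119, 120, 118, 117, 121, 119, 121, 122, 115]
[0.62   0.0254] [0.2616 0.2168] 84.37 (210, 146, 123, 102)
[0.6158 0.028 ] [0.2671 0.2282] 84.04 (208, 146, 125, 103)
[0.624  0.0233] [0.306  0.2564] 89.61 (205, 140, 135, 113)
[39, 22, 38, 31, 29, 36, 39, 39, 28, 33, 33, 26, 29, 45, 96, 159, 193, 209, 213, 213, 217, 157, 153, 152, 151, 154, 153, 155, 152, 146, 211, 213, 214, 216, 155, 149, 148, 155, 157, 143, 103, 127, 128, 122, 123]
```

Request:
{"fn": "servo_tool", "kwargs": {
  "plan": [
    [[-1,0,0,-40,0,0,0],[-1,0,0,-40,0,0,0],[-1,0,0,-35,0,0,0],[-1,0,0,-20,0,0,0],[-1,0,0,-10,0,0,0],[-1,0,0,0,0,0,0]]
  ]
}}

```text
t: 9.65
tool_pos: [0.4369, -0.0207, 0.0826]
orientation: [-3.141, 0.013, 0.004]
force: [0.4, 0.2, 0.1]
opening: 0.0929
```

Request:
{"fn": "servo_tool", "kwargs": {
  "plan": [
    [[-0.1,0,-1,1,0,0,0],[-0.1,0,0,0,0,0,0],[-0.1,0,0,0,0,0,0],[-0.1,0,0,0,0,0,0],[-0.1,0,0,0,0,0,0],[-0.1,0,0,0,0,0,0],[-0.1,0,0,0,0,0,0],[-0.1,0,0,0,0,0,0]]
  ],
  "force": 27
}}

```text
t: 10.45
tool_pos: [0.4384, -0.0226, 0.0853]
orientation: [3.141, -0.018, 0.002]
force: [-0.7, 0.6, 5.8]
opening: 0.0514
```

Request:
{"fn": "servo_tool", "kwargs": {
  "plan": [
    [[-0.1,0,0,10,0,0,0],[-0.1,0,0,20,0,0,0],[-0.1,0,0,30,0,0,0],[-0.1,0,0,40,0,0,0],[-0.1,0,0,40,0,0,0],[-0.1,0,0,0,0,0,0]]
  ]
}}

```text
t: 11.05
tool_pos: [0.4406, -0.0229, 0.2313]
orientation: [3.14, -0.018, 0.015]
force: [0.7, 0.7, -0.2]
opening: 0.0516
```

Run:
```python
from lk import *
im,i=shot("wrist","w3.png"); print(yaw())
s=monitor.read_state()["tool_pos"]
print([np.round(proj("wrist",np.array(s)+[0,d,-.08],i),1) for d in(-.0425,0,.0425)])
print([np.round(proj("wrist",p+[.024],i),1).tolist() for p in([.4788,-.3814],[.5871,-.2761],[.5928,-.3849])])
```

```text
(array([ 0.4394, -0.0228,  0.2281]), np.float64(-90.64), array([ 0.006, -0.001, -1.   ]), 0.0512, array([ 0.56,  0.31, -1.98]), 11.1, 'q6', np.float64(1.41))
[array([333.7, 220.2]), array([279.6, 221. ]), array([225.5, 221.6])]
[[532.2, 160.1], [479.8, 72.2], [537.9, 80.7]]
```

View pics/w3.png

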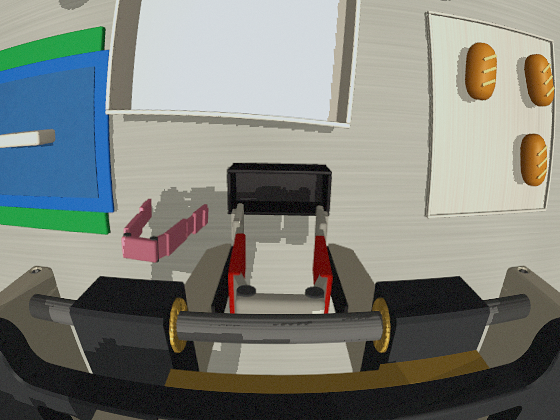

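The tongs are held with the tips at (238,208) and (322,208), as predicted. The roll predictions also match the wrist view. Moving to the first roll.

Request:
{"fn": "servo_tool", "kwargs": {
  "plan": [
    [[-0.1,12,-20,0,0,0,0],[-0.1,21,-36,0,0,0,-0.016],[-0.1,23,-40,0,0,0,0],[-0.1,24,-41,0,0,0,0],[-0.1,23,-40,0,0,0,0],[-0.1,21,-36,0,0,0,0],[-0.1,14,-24,0,0,0,0],[-0.1,9,-15,0,0,0,0],[-0.1,0,0,-20,0,0,0],[-0.1,0,0,-30,0,0,0],[-0.1,0,0,-10,0,0,0],[-0.1,0,0,0,0,0,0]]
  ]
}}

```text
t: 12.3
tool_pos: [0.5825, -0.2732, 0.1607]
orientation: [-3.138, 0.043, 0.01]
force: [0.4, 1.5, -1.2]
opening: 0.051
```

```bash
cat >> lk.py <<'E'
def rolls(fn):
    im,i=shot("wrist",fn); hsv=cv2.cvtColor(im,cv2.COLOR_RGB2HSV); H,S,V=cv2.split(hsv)
    m=((H<19)&(S>150)&(V>80)&(H>4)).astype(np.uint8)*255; m[265:]=0
    m=cv2.morphologyEx(m,cv2.MORPH_CLOSE,np.ones((5,5)))
    for c in cv2.findContours(m,0,2)[0]:
        if cv2.contourArea(c)<300: continue
        P=np.array([onz("wrist",p[0],.024,i)[:2] for p in c],np.float32); r=cv2.minAreaRect(P); b=cv2.boxPoints(r)
        e=b[1]-b[0];f=b[2]-b[1]; l=e if np.hypot(*e)>np.hypot(*f) else f
        print("roll",np.round(r[0],4),np.round(r[1],3),"long",round((np.degrees(np.arctan2(l[1],l[0]))+90)%180-90,1),cv2.boundingRect(c))
    return im,i
E
python3 - <<'E'
from lk import *
print(yaw()); rolls("w4.png")
E
```

```text
(array([ 0.5825, -0.2732,  0.1607]), np.float64(-91.56), array([-0.006,  0.004, -1.   ]), 0.051, array([ 0.41,  1.46, -1.22]), 12.3, 'q6', np.float64(1.08))
roll [ 0.5876 -0.2758] [0.041 0.077] long -3.5 (261, 153, 46, 80)
roll [ 0.5931 -0.3868] [0.078 0.043] long 15.7 (374, 147, 46, 76)
```

View pics/w4.png

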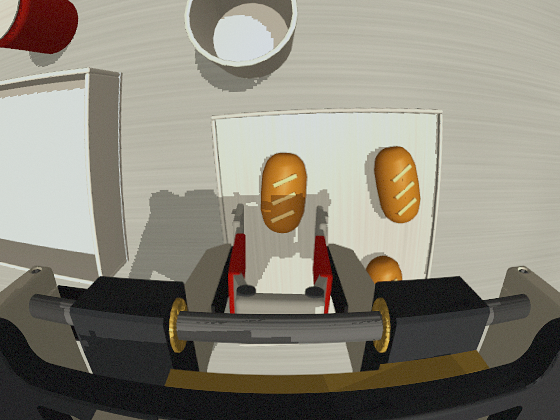

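Roll A is at (284,193), between the tips and slightly ahead. I correct +5 mm in x and -2.5 mm in y, descend and squeeze.

Request:
{"fn": "servo_tool", "kwargs": {
  "plan": [
    [[-0.1,5,-2.5,-10,0,0,-0.025],[-0.1,0,0,-25,0,0,0],[-0.1,0,0,-20,0,0,0],[-0.1,0,0,-10,0,0,0],[-0.1,0,0,-6,0,0,0],[-0.1,0,0,0,0,0,0],[1,0,0,0,0,0,0],[1,0,0,0,0,0,0],[1,0,0,0,0,0,0],[1,0,0,0,0,0,0],[1,0,0,0,0,0,0]]
  ]
}}

```text
t: 13.45
tool_pos: [0.5905, -0.2774, 0.0949]
orientation: [3.139, -0.082, 0.003]
force: [0.6, -0.5, 4.4]
opening: 0.0461
```

Run:
```python
from lk import *
print(yaw())
```

```text
(array([ 0.5905, -0.2774,  0.0949]), np.float64(-92.99), array([ 0.002, -0.001, -1.   ]), 0.0461, array([ 0.61, -0.51,  4.38]), 13.45, 'q6', np.float64(1.11))
```

Request:
{"fn": "servo_tool", "kwargs": {
  "plan": [
    [[1,0,0,8,0,0,0],[1,0,0,20,0,0,0],[1,0,0,30,0,0,0],[1,0,0,35,0,0,0],[1,0,0,25,0,0,0],[1,0,0,0,0,0,0]]
  ]
}}

```text
t: 14.05
tool_pos: [0.5917, -0.2781, 0.217]
orientation: [3.137, -0.082, 0.011]
force: [0.3, -0.4, -1.7]
opening: 0.0458
```

Request:
{"fn": "servo_tool", "kwargs": {
  "plan": [
    [[1,2,15,0,0,0,-0.005],[1,3,30,0,0,0,-0.01],[1,4,38,0,0,0,-0.01],[1,4,40,0,0,0,-0.01],[1,4,42,0,0,0,0],[1,4,42,0,0,0,0],[1,4,42,0,0,0,0],[1,4,40,0,0,0,0],[1,4,35,0,0,0,0],[1,3,30,0,0,0,0],[1,2,24,0,0,0,0],[1,0,0,0,0,0,0]]
  ]
}}

```text
t: 15.25
tool_pos: [0.6257, 0.1052, 0.2084]
orientation: [-3.138, 0.131, 0.008]
force: [0.7, -0.3, -2.4]
opening: 0.0459
```

Run:
```python
from lk import *
print(yaw()); rolls("w5.png")
```

```text
(array([0.6257, 0.1052, 0.2084]), np.float64(-94.78), array([-0.005,  0.001, -1.   ]), 0.0459, array([ 0.72, -0.3 , -2.43]), 15.25, 'q6', np.float64(1.74))
roll [0.5853 0.1078] [0.066 0.103] long -4.8 (251, 177, 60, 88)
```

View pics/w5.png

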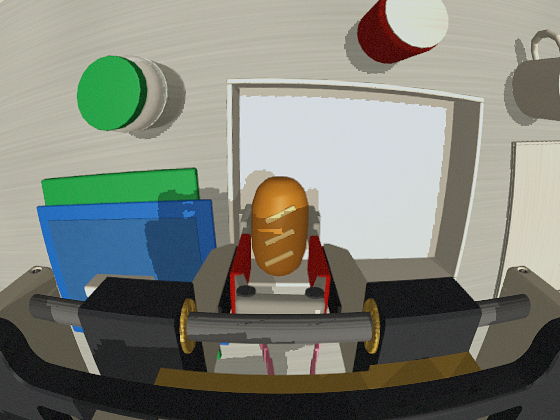

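Roll A is held well at (280,225), above the +y side of the box. Lowering.

Request:
{"fn": "servo_tool", "kwargs": {
  "plan": [
    [[1,1,-2,-15,0,0,0],[1,1,-2,-30,0,0,0],[1,0,0,-30,0,0,0],[1,0,0,-18,0,0,0],[1,0,0,-8,0,0,0],[1,0,0,-4,0,0,0],[1,0,0,0,0,0,0],[1,0,0,0,0,0,0]]
  ]
}}

```text
t: 16.1
tool_pos: [0.6306, 0.0968, 0.1079]
orientation: [-3.138, 0.137, -0.003]
force: [0.4, 0.1, -2.2]
opening: 0.046
```

Request:
{"fn": "servo_tool", "kwargs": {
  "plan": [
    [[1,0,2,-5,0,0,0],[1,0,0,-4,0,0,0],[1,0,0,-2,0,0,0],[1,0,0,0,0,0,0]]
  ]
}}

```text
t: 16.5
tool_pos: [0.6297, 0.0991, 0.0955]
orientation: [3.139, -0.137, -0.0]
force: [-0.1, 0.8, -1.1]
opening: 0.0458
```

Request:
{"fn": "servo_tool", "kwargs": {
  "plan": [
    [[1,0,0,-1,0,0,0],[-0.1,0,0,0,0,0,0],[-0.1,0,0,0,0,0,0],[-0.1,0,0,0,0,0,0],[-0.1,0,0,10,0,0,0],[-0.1,0,0,25,0,0,0],[-0.1,0,0,40,0,0,0],[-0.1,0,0,40,0,0,0],[-0.1,0,0,10,0,0,0],[-0.1,0,0,0,0,0,0]]
  ]
}}

```text
t: 17.5
tool_pos: [0.6314, 0.0991, 0.2232]
orientation: [-3.138, 0.137, -0.009]
force: [-0.5, -0.4, -1.4]
opening: 0.0512
```

Run:
```python
from lk import *
print(yaw()); rolls("w6.png")
```

```text
(array([0.6314, 0.0991, 0.2232]), np.float64(-95.0), array([ 0.006,  0.   , -1.   ]), 0.0512, array([-0.53, -0.43, -1.44]), 17.5, 'q6', np.float64(1.73))
roll [0.6264 0.1   ] [0.04  0.076] long -5.8 (262, 157, 36, 66)
```

Roll A lies flat in the box at (0.626, 0.100). Going for roll B.

Request:
{"fn": "servo_tool", "kwargs": {
  "plan": [
    [[-0.1,-2,-20,0,0,0,0.033],[-0.1,-3,-40,0,0,0,0.033],[-0.1,-4,-48,0,0,0,0.033],[-0.1,-4,-48,0,0,0,0.033],[-0.1,-4,-48,0,0,0,0.033],[-0.1,-4,-48,0,0,0,0.033],[-0.1,-4,-48,0,0,0,0.033],[-0.1,-4,-48,0,0,0,0.033],[-0.1,-4,-48,0,0,0,0.033],[-0.1,-3,-40,0,0,0,0.033],[-0.1,-2,-30,0,0,0,0],[-0.1,-1,-18,0,0,0,0]]
  ]
}}

```text
t: 18.75
tool_pos: [0.5886, -0.387, 0.2157]
orientation: [-3.116, -0.376, 0.006]
force: [0.4, 0.3, -1.6]
opening: 0.0511
```

Request:
{"fn": "servo_tool", "kwargs": {
  "plan": [
    [[-0.1,0,0,-20,0,0,0],[-0.1,0,0,-30,0,0,0],[-0.1,0,0,-10,0,0,0],[-0.1,0,0,0,0,0,0],[-0.1,0,0,0,0,0,0]]
  ]
}}

```text
t: 19.25
tool_pos: [0.5906, -0.3846, 0.1594]
orientation: [-3.118, -0.381, 0.001]
force: [-0.1, 0.2, 0.5]
opening: 0.0514
```

Run:
```python
from lk import *
print(yaw()); rolls("w7.png")
```

```text
(array([ 0.5906, -0.3846,  0.1594]), np.float64(-76.07), array([-0.001,  0.001, -1.   ]), 0.0514, array([-0.12,  0.18,  0.49]), 19.25, 'q6', np.float64(0.68))
roll [ 0.5933 -0.3853] [0.076 0.041] long 15.0 (259, 157, 45, 80)
```

Aligned within 3 mm, so I descend and squeeze.

Request:
{"fn": "servo_tool", "kwargs": {
  "plan": [
    [[-0.1,2,-1,-15,0,0,0.018],[-0.1,0,0,-25,0,0,0],[-0.1,0,0,-18,0,0,0],[-0.1,0,0,-8,0,0,0],[-0.1,0,0,-2,0,0,0],[-0.1,0,0,0,0,0,0],[1,0,0,0,0,0,0],[1,0,0,0,0,0,0],[1,0,0,0,0,0,0],[1,0,0,0,0,0,0],[1,0,0,0,0,0,0]]
  ]
}}

```text
t: 20.4
tool_pos: [0.5935, -0.3866, 0.093]
orientation: [3.113, 0.408, 0.003]
force: [0.3, -1.8, 4.8]
opening: 0.046
```

Request:
{"fn": "servo_tool", "kwargs": {
  "plan": [
    [[1,0,0,8,0,0,0],[1,0,0,20,0,0,0],[1,0,0,30,0,0,0],[1,0,0,35,0,0,0],[1,0,0,25,0,0,0],[1,0,0,0,0,0,0]]
  ]
}}

```text
t: 21.0
tool_pos: [0.5945, -0.3873, 0.2152]
orientation: [3.11, 0.408, 0.009]
force: [1.4, -0.3, -0.8]
opening: 0.0458
```

Request:
{"fn": "servo_tool", "kwargs": {
  "plan": [
    [[1,1,15,0,0,0,-0.035],[1,2,32,0,0,0,-0.035],[1,3,42,0,0,0,-0.035],[1,3,44,0,0,0,-0.035],[1,3,45,0,0,0,-0.035],[1,3,45,0,0,0,-0.035],[1,3,45,0,0,0,-0.035],[1,3,45,0,0,0,-0.035],[1,3,40,0,0,0,-0.035],[1,2,32,0,0,0,-0.035],[1,2,27,0,0,0,0],[1,0,0,0,0,0,0]]
  ]
}}

```text
t: 22.2
tool_pos: [0.6195, 0.0298, 0.2071]
orientation: [-3.137, 0.134, 0.006]
force: [0.6, 0.4, -2.2]
opening: 0.0459
```

Run:
```python
from lk import *
print(yaw()); rolls("w8.png")
```

```text
(array([0.6195, 0.0298, 0.2071]), np.float64(-94.89), array([-0.003,  0.001, -1.   ]), 0.0459, array([ 0.6 ,  0.4 , -2.24]), 22.2, 'q6', np.float64(1.62))
roll [ 0.4864 -0.3779] [0.064 0.042] long 19.1 (541, 235, 19, 30)
roll [0.5817 0.0353] [0.07  0.106] long -4.9 (247, 174, 63, 91)
roll [0.6268 0.1008] [0.041 0.076] long -7.1 (196, 152, 38, 69)
```

View pics/w8.png

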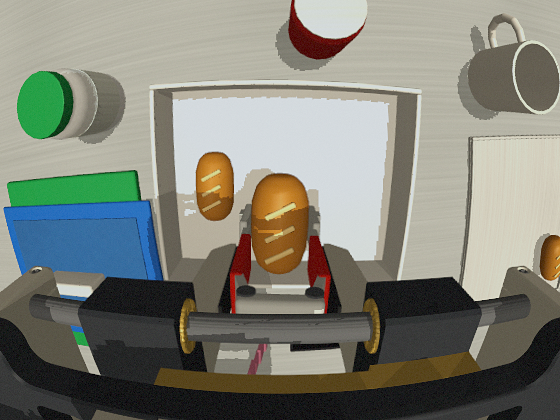

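Roll B is held at (280,223) and roll A lies at (215,186) in the box. Lowering B.

Request:
{"fn": "servo_tool", "kwargs": {
  "plan": [
    [[1,0,-1,-15,0,0,0],[1,0,0,-30,0,0,0],[1,0,0,-30,0,0,0],[1,0,0,-18,0,0,0],[1,0,0,-9,0,0,0],[1,0,0,-5,0,0,0],[1,0,0,-3,0,0,0],[1,0,0,-2,0,0,0],[1,0,0,0,0,0,0]]
  ]
}}

```text
t: 23.15
tool_pos: [0.6213, 0.0249, 0.0984]
orientation: [3.138, -0.14, 0.002]
force: [0.1, -0.1, -1.5]
opening: 0.0457
```

Request:
{"fn": "servo_tool", "kwargs": {
  "plan": [
    [[1,0,0,-3,0,0,0],[1,0,0,-2,0,0,0],[1,0,0,0,0,0,0],[-0.1,0,0,0,0,0,0],[-0.1,0,0,0,0,0,0],[-0.1,0,0,0,0,0,0],[-0.1,0,0,10,0,0,0],[-0.1,0,0,25,0,0,0],[-0.1,0,0,40,0,0,0],[-0.1,0,0,40,0,0,0],[-0.1,0,0,10,0,0,0],[-0.1,0,0,0,0,0,0]]
  ]
}}

```text
t: 24.35
tool_pos: [0.6224, 0.025, 0.221]
orientation: [-3.138, 0.14, -0.009]
force: [-0.3, 0.2, -1.2]
opening: 0.0515
```

Run:
```python
from lk import *
print(yaw()); rolls("w9.png")
```

```text
(array([0.6224, 0.025 , 0.221 ]), np.float64(-95.11), array([ 0.006, -0.   , -1.   ]), 0.0515, array([-0.32,  0.15, -1.16]), 24.35, 'q6', np.float64(1.62))
roll [ 0.4905 -0.3868] [0.072 0.051] long 79.5 (533, 234, 24, 31)
roll [0.6268 0.1013] [0.041 0.075] long -7.3 (195, 156, 36, 65)
roll [0.6208 0.0259] [0.04  0.076] long -6.0 (261, 154, 37, 67)
```

Request:
{"fn": "servo_tool", "kwargs": {
  "plan": [
    [[-0.1,-7,-20,0,0,0,0.026],[-0.1,-13,-36,0,0,0,0.026],[-0.1,-15,-43,0,0,0,0.026],[-0.1,-15,-43,0,0,0,0.026],[-0.1,-15,-43,0,0,0,0.026],[-0.1,-15,-43,0,0,0,0.026],[-0.1,-15,-43,0,0,0,0.026],[-0.1,-15,-43,0,0,0,0.026],[-0.1,-14,-39,0,0,0,0.026],[-0.1,-11,-31,0,0,0,0.026],[-0.1,-8,-23,0,0,0,0],[-0.1,0,0,0,0,0,0]]
  ]
}}

```text
t: 25.6
tool_pos: [0.475, -0.3839, 0.2141]
orientation: [-3.128, -0.262, 0.006]
force: [-0.3, 0.2, -1.7]
opening: 0.0512
```

Request:
{"fn": "servo_tool", "kwargs": {
  "plan": [
    [[-0.1,0,0,-20,0,0,0],[-0.1,0,0,-30,0,0,0],[-0.1,0,0,-10,0,0,0],[-0.1,0,0,0,0,0,0],[-0.1,0,0,0,0,0,0]]
  ]
}}

```text
t: 26.1
tool_pos: [0.4779, -0.3815, 0.1577]
orientation: [-3.129, -0.269, 0.001]
force: [0.1, 0.0, -0.9]
opening: 0.0512
```

Run:
```python
from lk import *
print(yaw()); rolls("w10.png")
```

```text
(array([ 0.4779, -0.3815,  0.1577]), np.float64(-80.18), array([-0.   ,  0.001, -1.   ]), 0.0512, array([ 0.12,  0.04, -0.91]), 26.1, 'q6', np.float64(0.64))
roll [ 0.4789 -0.3816] [0.076 0.041] long 10.8 (258, 159, 45, 80)
```

Request:
{"fn": "servo_tool", "kwargs": {
  "plan": [
    [[-0.1,1,0,-15,0,0,0.015],[-0.1,0,0,-25,0,0,0],[-0.1,0,0,-17,0,0,0],[-0.1,0,0,-8,0,0,0],[-0.1,0,0,-2,0,0,0],[-0.1,0,0,0,0,0,0],[1,0,0,0,0,0,0],[1,0,0,0,0,0,0],[1,0,0,0,0,0,0],[1,0,0,0,0,0,0],[1,0,0,0,0,0,0]]
  ]
}}

```text
t: 27.25
tool_pos: [0.4794, -0.3827, 0.0918]
orientation: [3.126, 0.291, 0.002]
force: [-0.7, -0.1, 5.3]
opening: 0.046
```

Request:
{"fn": "servo_tool", "kwargs": {
  "plan": [
    [[1,0,0,8,0,0,0],[1,0,0,20,0,0,0],[1,0,0,30,0,0,0],[1,0,0,35,0,0,0],[1,0,0,25,0,0,0],[1,0,0,0,0,0,0]]
  ]
}}

```text
t: 27.85
tool_pos: [0.4804, -0.3834, 0.2137]
orientation: [3.123, 0.291, 0.008]
force: [0.4, -0.0, -0.8]
opening: 0.0457
```

Request:
{"fn": "servo_tool", "kwargs": {
  "plan": [
    [[1,5,14,0,0,0,-0.028],[1,11,26,0,0,0,-0.028],[1,14,34,0,0,0,-0.028],[1,15,36,0,0,0,-0.028],[1,15,36,0,0,0,-0.028],[1,15,36,0,0,0,-0.028],[1,15,36,0,0,0,-0.028],[1,14,36,0,0,0,-0.028],[1,13,33,0,0,0,-0.028],[1,11,27,0,0,0,-0.028],[1,8,21,0,0,0,0],[1,0,0,0,0,0,0]]
  ]
}}

```text
t: 29.05
tool_pos: [0.6143, -0.0438, 0.2064]
orientation: [-3.137, 0.143, 0.005]
force: [0.1, -0.9, -1.7]
opening: 0.0458
```

Run:
```python
from lk import *
print(yaw()); rolls("w11.png")
```

```text
(array([ 0.6143, -0.0438,  0.2064]), np.float64(-95.21), array([-0.003,  0.001, -1.   ]), 0.0458, array([ 0.06, -0.85, -1.67]), 29.05, 'q6', np.float64(1.51))
roll [ 0.5769 -0.0386] [0.079 0.106] long -5.2 (244, 174, 70, 91)
roll [0.6272 0.1015] [0.044 0.076] long -5.6 (133, 156, 37, 66)
roll [0.6212 0.0266] [0.04  0.076] long -7.4 (197, 153, 37, 69)
```

Request:
{"fn": "servo_tool", "kwargs": {
  "plan": [
    [[1,1,-1,-15,0,0,0],[1,0,0,-30,0,0,0],[1,0,0,-30,0,0,0],[1,0,0,-18,0,0,0],[1,0,0,-9,0,0,0],[1,0,0,-5,0,0,0],[1,0,0,-3,0,0,0],[1,0,0,-2,0,0,0],[1,0,0,0,0,0,0]]
  ]
}}

```text
t: 30.0
tool_pos: [0.6163, -0.0482, 0.0974]
orientation: [3.138, -0.148, 0.002]
force: [-0.1, -0.4, -2.6]
opening: 0.0459
```

Request:
{"fn": "servo_tool", "kwargs": {
  "plan": [
    [[1,0,0,-3,0,0,0],[1,0,0,-2,0,0,0],[1,0,0,0,0,0,0],[-0.1,0,0,0,0,0,0],[-0.1,0,0,0,0,0,0],[-0.1,0,0,0,0,0,0],[-0.1,0,0,10,0,0,0],[-0.1,0,0,25,0,0,0],[-0.1,0,0,40,0,0,0],[-0.1,0,0,40,0,0,0],[-0.1,0,0,10,0,0,0],[-0.1,0,0,0,0,0,0]]
  ]
}}

```text
t: 31.2
tool_pos: [0.6173, -0.0483, 0.2199]
orientation: [3.137, -0.148, 0.009]
force: [0.2, -1.2, -1.9]
opening: 0.0512
```

Run:
```python
from lk import *
print(yaw()); rolls("w12.png"); shot("top","top3.png")
```

```text
(array([ 0.6173, -0.0483,  0.2199]), np.float64(-95.4), array([ 0.005, -0.001, -1.   ]), 0.0512, array([ 0.16, -1.22, -1.91]), 31.2, 'q6', np.float64(1.5))
roll [0.6276 0.1014] [0.044 0.076] long -7.8 (135, 159, 35, 63)
roll [0.6211 0.0267] [0.041 0.075] long -7.6 (196, 157, 36, 65)
roll [ 0.6159 -0.0473] [0.04  0.076] long -6.3 (261, 154, 37, 67)
```

View pics/w12.png

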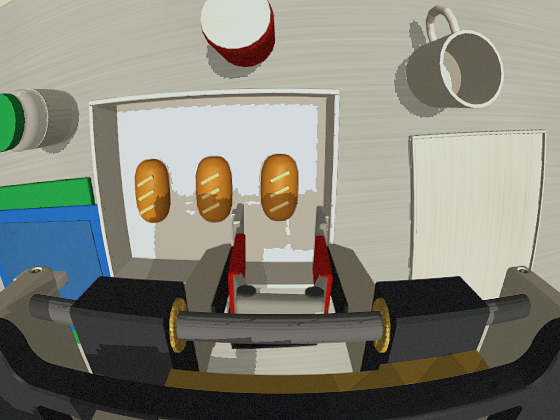

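All three rolls lie flat in the box at (152,190), (214,188) and (280,187), and the tray is empty. Returning the tongs to the stand.

Request:
{"fn": "servo_tool", "kwargs": {
  "plan": [
    [[-0.1,-12,2,0,0,0,0.012],[-0.1,-25,4,0,0,0,0.012],[-0.1,-33,5,0,0,0,0.012],[-0.1,-35,5,0,0,0,0.012],[-0.1,-33,5,0,0,0,0.012],[-0.1,-25,3,0,0,0,0.012],[-0.1,-16,2,0,0,0,0.012],[-0.1,0,0,-20,0,0,0],[-0.1,0,0,-30,0,0,0],[-0.1,0,0,-15,0,0,0],[-0.1,0,0,0,0,0,0],[-0.1,0,0,0,0,0,0]]
  ]
}}

```text
t: 32.5
tool_pos: [0.4356, -0.0218, 0.1503]
orientation: [-3.141, 0.016, 0.005]
force: [0.5, -0.8, -0.9]
opening: 0.0514
```

Run:
```python
from lk import *
im,i=shot("wrist","w13.png"); print(yaw())
print([np.round(proj("wrist",(.4365+a,-.0217+b,.05),i)) for a in(-.025,.025) for b in(-.056,.056)])
s=monitor.read_state()["tool_pos"]
print([np.round(proj("wrist",np.array(s)+[0.013,d,-.081],i),1) for d in(-.038,.038)])
cv2.imwrite("pics/w13c.png",cv2.resize(im[110:320,150:410,::-1],None,fx=2.8,fy=2.8))
```

```text
(array([ 0.4365, -0.0219,  0.1514]), np.float64(-90.59), array([-0.001,  0.   , -1.   ]), 0.0514, array([-0.16,  0.09, -1.42]), 32.55, 'q6', np.float64(1.41))
[array([345., 237.]), array([215., 239.]), array([348., 181.]), array([211., 182.])]
[array([330. , 201.9]), array([230., 203.])]
```

View pics/w13c.png

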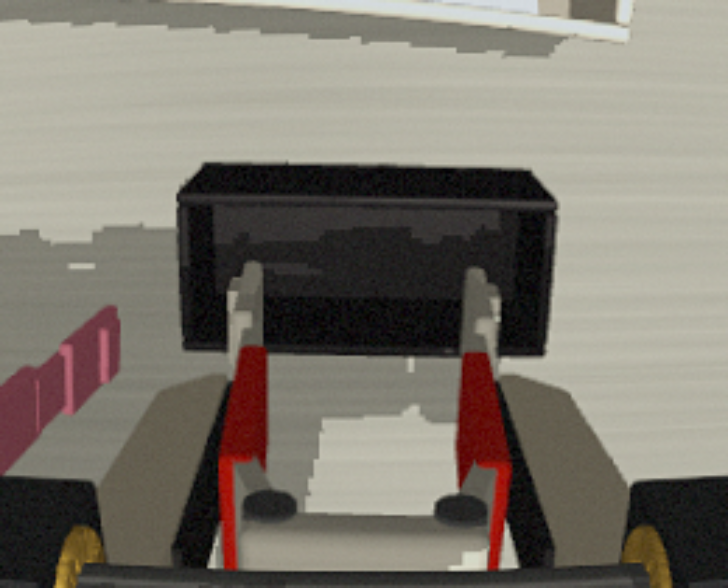

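The stand's rim (crop (180–550, 200–350)) and the tip ends (crop y 263) match their predicted positions, so the tongs are centred. Descending.

Request:
{"fn": "servo_tool", "kwargs": {
  "plan": [
    [[-0.1,0,0,-15,0,0,0],[-0.1,0,0,-18,0,0,0],[-0.1,0,0,-15,0,0,0],[-0.1,0,0,-8,0,0,0],[-0.1,0,0,-5,0,0,0],[-0.1,0,0,-3,0,0,0],[-0.1,0,0,0,0,0,0],[-0.1,0,0,0,0,0,0]]
  ]
}}

```text
t: 33.35
tool_pos: [0.4372, -0.0221, 0.0883]
orientation: [3.141, -0.016, 0.002]
force: [-0.1, -1.1, -0.6]
opening: 0.0516
```

Request:
{"fn": "servo_tool", "kwargs": {
  "plan": [
    [[-0.1,0,0,-2,0,0,0],[-0.1,0,0,-1,0,0,0],[-0.1,0,0,0,0,0,0],[-0.1,0,0,0,0,0,0]]
  ]
}}

```text
t: 33.75
tool_pos: [0.4374, -0.0221, 0.0853]
orientation: [3.141, -0.016, 0.002]
force: [-0.5, 0.4, 4.8]
opening: 0.0516
```

Request:
{"fn": "servo_tool", "kwargs": {
  "plan": [
    [[-1,0,0,0,0,0,0],[-1,0,0,0,0,0,0],[-1,0,0,0,0,0,0],[-1,0,0,0,0,0,0],[-1,0,0,0,0,0,0],[-1,0,0,0,0,0,0],[-1,0,0,0,0,0,0],[-1,0,0,20,0,0,0],[-1,0,0,40,0,0,0],[-1,0,0,45,0,0,0],[-1,0,0,40,0,0,0],[-1,0,0,0,0,0,0]]
  ]
}}

```text
t: 34.95
tool_pos: [0.44, -0.0225, 0.2364]
orientation: [3.14, -0.016, 0.017]
force: [1.0, -0.7, -0.1]
opening: 0.0926
```

Run:
```python
from lk import *
im,i=shot("wrist","w14.png"); print(yaw())
print(proj("wrist",(.437,-.022,.134),i)); print(im[185:235,280].mean(1).astype(int).tolist())
```

```text
(array([ 0.4388, -0.0223,  0.2332]), np.float64(-90.58), array([ 0.007, -0.001, -1.   ]), 0.0925, array([ 1.63,  0.02, -1.02]), 35.0, 'q6', np.float64(1.41))
(np.float64(279.10409792185385), np.float64(215.81535688221373))
[55, 35, 34, 31, 34, 35, 31, 26, 32, 34, 31, 35, 36, 34, 26, 12, 66, 106, 177, 201, 212, 217, 161, 152, 155, 152, 150, 156, 153, 154, 148, 212, 216, 159, 155, 148, 153, 148, 148, 151, 154, 146, 110, 127, 127, 121, 127, 131, 125, 125]
```

```bash
cat > rim.py <<'E'
from h import *
def rim(fn,name,i):
    g=cv2.GaussianBlur(cv2.cvtColor(cv2.imread("pics/"+fn),cv2.COLOR_BGR2GRAY),(3,3),0).astype(float)
    yw=np.radians(-4.8); ex=np.array([np.cos(yw),np.sin(yw)]); ey=np.array([-ex[1],ex[0]]); c=np.array([.6234,.0267])
    out={}
    for k,(n,t,hn,ht) in dict(xp=(ex,ey,.1025,.1275),xm=(-ex,ey,.1025,.1275),yp=(ey,ex,.1275,.1025),ym=(-ey,ex,.1275,.1025)).items():
        pts=[]
        for s in np.linspace(-.85,.85,35):
            d=np.arange(-.012,.0121,.0005)
            P=[c+n*(hn+x)+t*s*ht for x in d]; uv=np.array([proj(name,(*p,.065),i) for p in P],np.float32)
            if uv.min()<2 or uv[:,0].max()>557 or uv[:,1].max()>417: continue
            v=cv2.remap(g.astype(np.float32),uv[None,:,0],uv[None,:,1],cv2.INTER_LINEAR)[0]
            j=int(v.argmax())
            if v[j]-np.median(v)>15 and 0<j<len(d)-1: pts.append((s*ht,d[j]))
        pts=np.array(pts)
        if len(pts)<8: print(k,"few",len(pts)); continue
        for _ in range(3):
            f=np.polyfit(pts[:,0],pts[:,1],1); r=pts[:,1]-np.polyval(f,pts[:,0]); pts=pts[abs(r)<max(.001,1.5*r.std())]
        out[k]=f; print(k,len(pts),"offset mm",(f[1]*1e3).round(2),"slope deg",np.degrees(f[0]).round(2),"rms",(r.std()*1e3).round(2))
    return out
E
python3 - <<'E'
from rim import *
i=eyes.camera_info("top")
for f in("top2.png","top3.png"): print(f); rim(f,"top",i)
E
```

```text
top2.png
xp 19 offset mm 0.32 slope deg 0.91 rms 0.44
xm 12 offset mm -9.41 slope deg 0.23 rms 0.52
yp 15 offset mm -1.32 slope deg -0.82 rms 0.37
ym 23 offset mm 3.17 slope deg 0.76 rms 0.49
top3.png
xp 9 offset mm 0.23 slope deg 0.94 rms 0.35
xm 12 offset mm -8.91 slope deg -0.78 rms 1.1
yp 17 offset mm -1.32 slope deg -0.82 rms 0.47
ym 8 offset mm 3.25 slope deg 0.57 rms 0.38
```

Request:
{"fn": "servo_tool", "kwargs": {
  "plan": [
    [[-1,7,20,0,0,0,0.139],[-1,8,34,0,0,0,0.139],[-1,8,36,0,0,0,0.139],[-1,8,36,0,0,0,0.139],[-1,8,36,0,0,0,0.139],[-1,8,36,0,0,0,0.139],[-1,8,36,0,0,0,0.139],[-1,8,36,0,0,0,0.139],[-1,8,36,0,0,0,0.139],[-1,8,35,0,0,0,0.139],[-1,0,0,0,0,0,0.138],[-1,0,0,0,0,0,0]]
  ]
}}

```text
t: 36.2
tool_pos: [0.5147, 0.3195, 0.2271]
orientation: [-2.275, -2.166, 0.006]
force: [0.0, 0.3, 0.3]
opening: 0.0931
```

Run:
```python
from lk import *
print(yaw())
```

```text
(array([0.5147, 0.3195, 0.2271]), np.float64(-2.81), array([-0.003, -0.002, -1.   ]), 0.0931, array([0.  , 0.32, 0.27]), 36.2, 'q6', np.float64(0.52))
```

The rim fit agrees on three sides: the box centre is about (0.6237, 0.0245), yaw -5.6°. The fourth side caught a false edge, so I ignore it. Re-gripping the lid.

Request:
{"fn": "servo_tool", "kwargs": {
  "plan": [
    [[-1,2,-1,-30,0,0,-0.004],[-1,0,0,-45,0,0,0],[-1,0,0,-45,0,0,0],[-1,0,0,-35,0,0,0],[-1,0,0,-20,0,0,0],[-1,0,0,-6,0,0,0],[-1,0,0,0,0,0,0],[-1,0,0,0,0,0,0]]
  ]
}}

```text
t: 37.0
tool_pos: [0.5187, 0.3181, 0.0501]
orientation: [2.285, 2.155, 0.003]
force: [0.5, -0.5, -0.2]
opening: 0.093
```

Request:
{"fn": "servo_tool", "kwargs": {
  "plan": [
    [[-0.3,0,0,-8,0,0,0.005],[0.3,0,0,-4,0,0,0],[1,0,0,0,0,0,0],[1,0,0,0,0,0,0],[1,0,0,0,0,0,0],[1,0,0,0,0,0,0],[1,0,0,0,0,0,0],[1,0,0,0,0,0,0],[1,0,0,0,0,0,0],[1,0,0,0,0,0,0],[1,0,0,0,0,0,0],[1,0,0,0,0,0,0]]
  ],
  "force": 35
}}

```text
t: 38.2
tool_pos: [0.5178, 0.318, 0.0367]
orientation: [2.278, 2.163, 0.0]
force: [-0.4, 0.4, -0.4]
opening: 0.0179
```

Request:
{"fn": "servo_tool", "kwargs": {
  "plan": [
    [[1,0,0,0,0,0,0],[1,0,0,0,0,0,0],[1,0,0,15,0,0,0],[1,0,0,35,0,0,0],[1,0,0,45,0,0,0],[1,0,0,45,0,0,0],[1,0,0,35,0,0,0],[1,0,0,0,0,0,0]]
  ]
}}

```text
t: 39.0
tool_pos: [0.5208, 0.3196, 0.2203]
orientation: [2.276, 2.161, 0.018]
force: [0.9, 0.6, -1.4]
opening: 0.0178
```

Run:
```python
from lk import *
print(yaw())
```

```text
(array([0.5208, 0.3196, 0.2203]), np.float64(-2.98), array([ 0.011,  0.005, -1.   ]), 0.0178, array([ 0.95,  0.63, -1.38]), 39.0, 'q6', np.float64(0.52))
```

Request:
{"fn": "servo_tool", "kwargs": {
  "plan": [
    [[1,6,-15,0,0,0,-0.005],[1,11,-30,0,0,0,-0.005],[1,12,-34,0,0,0,-0.005],[1,13,-36,0,0,0,-0.005],[1,13,-36,0,0,0,-0.005],[1,13,-36,0,0,0,-0.005],[1,13,-36,0,0,0,-0.005],[1,12,-33,0,0,0,-0.005],[1,8,-22,0,0,0,-0.005],[1,5,-16,0,0,0,0],[1,0,0,0,0,0,0]]
  ]
}}

```text
t: 40.1
tool_pos: [0.6231, 0.0213, 0.2099]
orientation: [-2.328, -2.107, 0.004]
force: [-0.7, 0.7, -2.5]
opening: 0.018
```

Request:
{"fn": "servo_tool", "kwargs": {
  "plan": [
    [[1,0,0,-15,0,0,0],[1,0,0,-30,0,0,0],[1,0,0,-30,0,0,0],[1,0,0,-18,0,0,0],[1,0,0,-8,0,0,0],[1,0,0,0,0,0,0],[1,0,0,0,0,0,0]]
  ]
}}

```text
t: 40.8
tool_pos: [0.624, 0.0246, 0.1113]
orientation: [2.325, 2.112, 0.001]
force: [0.3, 0.0, -1.3]
opening: 0.0177
```

Run:
```python
from lk import *
print(yaw()); shot("wrist","w15.png")
```

```text
(array([0.624 , 0.0246, 0.1113]), np.float64(-5.51), array([ 0.001,  0.   , -1.   ]), 0.0177, array([ 0.3 ,  0.02, -1.33]), 40.8, 'q6', np.float64(0.05))
```

View pics/w15.png

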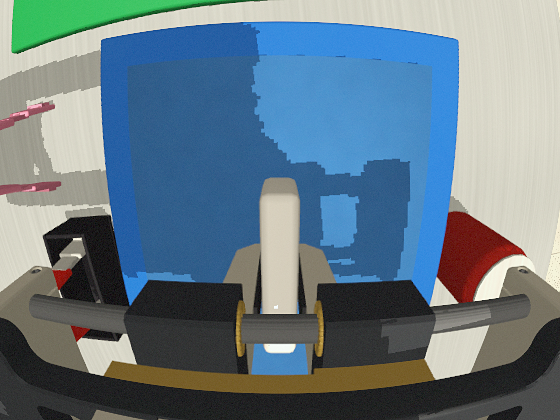

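The lid covers the box squarely from this view (top edge at row ~40, columns 101–458). Lowering to contact.

Request:
{"fn": "servo_tool", "kwargs": {
  "plan": [
    [[1,0,0,-8,0,0,0],[1,0,0,-6,0,0,0],[1,0,0,-4,0,0,0],[1,0,0,-2,0,0,0],[1,0,0,-1,0,0,0],[1,0,0,0,0,0,0],[1,0,0,0,0,0,0]]
  ]
}}

```text
t: 41.55
tool_pos: [0.6239, 0.024, 0.0897]
orientation: [2.326, 2.111, 0.0]
force: [0.2, -1.3, -2.2]
opening: 0.0177
```

Request:
{"fn": "servo_tool", "kwargs": {
  "plan": [
    [[1,0,0,-1,0,0,0],[1,0,0,0,0,0,0],[-1,0,0,0,0,0,0],[-1,0,0,0,0,0,0],[-1,0,0,0,0,0,0],[-1,0,0,0,0,0,0],[-1,0,0,0,0,0,0],[-1,0,0,0,0,0,0],[-1,0,0,0,0,0,0],[-1,0,0,20,0,0,0],[-1,0,0,40,0,0,0],[-1,0,0,50,0,0,0]]
  ]
}}

```text
t: 42.75
tool_pos: [0.6218, 0.0241, 0.197]
orientation: [-2.324, -2.109, 0.006]
force: [-0.0, -0.1, 0.8]
opening: 0.0913
```

Request:
{"fn": "servo_tool", "kwargs": {
  "plan": [
    [[-1,0,0,30,0,0,0],[-1,-12,-40,0,0,0,0],[-1,-12,-45,0,0,0,0],[-1,-12,-45,0,0,0,0],[-1,-12,-45,0,0,0,0],[-1,-12,-45,0,0,0,0],[-1,-12,-45,0,0,0,0],[-1,-12,-45,0,0,0,0],[-1,0,0,0,0,0,0],[-1,0,0,0,0,0,0]]
  ]
}}

```text
t: 43.75
tool_pos: [0.5392, -0.287, 0.2285]
orientation: [-2.329, -2.108, -0.0]
force: [-0.5, 0.3, 0.6]
opening: 0.0932
```

Run:
```python
from lk import *
print(yaw()); im,i=shot("top","top4.png"); s,_=shot("scene","sc4.png")
hsv=cv2.cvtColor(im,cv2.COLOR_RGB2HSV);H,S,V=cv2.split(hsv)
m=cv2.morphologyEx(((H>100)&(H<125)&(S>120)).astype(np.uint8)*255,cv2.MORPH_CLOSE,np.ones((3,3)))
c=max(cv2.findContours(m,0,2)[0],key=cv2.contourArea)
r=cv2.minAreaRect(np.array([onz("top",p[0],.071,i)[:2] for p in c],np.float32)); print(np.round(r[0],4),np.round(r[1],4),round(r[2],2))
o=np.zeros((420,800,3),np.uint8); o[:,:400]=cv2.resize(im[130:340,190:390,::-1],(400,420)); o[:,400:]=cv2.resize(s[110:320,170:370,::-1],(400,420)); cv2.imwrite("pics/end.png",o)
```

```text
(array([ 0.5392, -0.287 ,  0.2285]), np.float64(-5.71), array([-0.,  0., -1.]), 0.0932, array([-0.5 ,  0.26,  0.57]), 43.75, 'q6', np.float64(-0.47))
[0.623  0.0249] [0.2586 0.2087] 84.36
```

View pics/end.png

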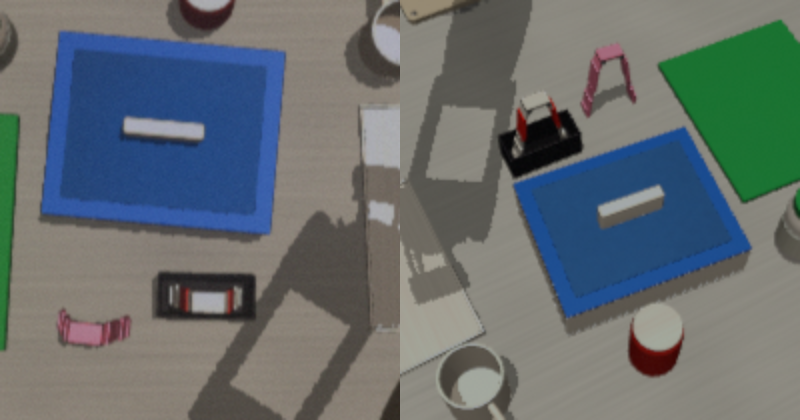

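The lid centre reads (0.6230, 0.0249) at -5.6°, against the box at (0.6229, 0.0245) and -5.6°. The tongs stand upright in the stand (left half, (206,300)). The arm is clear, so I hand in.

```bash
python3 -c "
from plant import job; job.close_job()"
```

```text
the job is handed in; nothing more can be done
```

I finished the whole sequence and handed the job in at about 44 s; the hand-in gives no verdict. The lid went onto the board, the tongs put all three rolls into the box, the tongs went back in their stand, and the lid went back on the box.

- **Lid:** at the end it read (0.6230, 0.0249) m at -5.6°, against the box at (0.6229, 0.0245) m and -5.6°, well inside the 8 mm limit. The fourth side of the box rim caught a false edge, so the box position rests on three sides that agreed. I did not measure the final lid height; it was lowered to where the rim should be and looks flat in both views.
- **Rolls:** before the lid went on, the wrist camera showed all three right way up in the box, about 75 mm apart. The tray was empty, and no roll had been knocked aside during the run.
- **Tongs:** they stand upright in the black stand, at the position I took them from. The pink decoy was left alone.
- **Bystanders:** I did not measure the jar, mug and can at the end, but nothing in the views suggests they moved.

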